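# Snap the two shelf clamps shut

## Task

Lock the laminate shelf board down: with the fingertips, push the red handle of each of the two toggle clamps, away from the robot and over past upright, until it snaps over and its rubber-tipped arm lies down on the board. Either clamp may go first. Leave the thermometer, egg timer, glass jar and pill crusher standing where they are on the shelf; nothing is to be picked up.

Things in the scene. Friction and masses are not known exactly. Their poses are not given: they have to be found in the camera images.
- board: the shelf: a laminate flooring offcut 190 (own x) x 560 (own y) mm on four dowel pegs, fixed; its top is 82 mm above the work surface; origin on the work surface under its centre. The two clamps stand along its -x edge (the edge facing the robot)
- left_pivot (a point): hinge axis of the left (+y side) toggle clamp, 112 mm above the work surface, midway across it; fixed. Its steel bracket, top 120 mm above the work surface, sits on a wooden block 56 x 60 x 78 mm high. Own x is level and points from the clamp over the shelf (the way the handle has to be pushed), own y is the hinge axis, z is up
- left_grip (a point): centre of a point on the left clamp's red handle, 70 mm from the pivot along the handle. The red grip is 26 mm wide (along the hinge), 14 mm thick, runs from 32 to 100 mm from the pivot. The rubber-tipped clamp arm, 75 mm long, is one piece with the handle and lies on its far (+x) side
- left_lever (a joint): angle of the left handle, rad: 0 open (handle leans 0.6 from upright to the pivot's -x, arm raised), about 0.6 upright = dead centre, 1.2 clamped (handle leans 0.6 to +x, arm level on the shelf). An over-centre spring drives it to 0 or 1.2 from either side of 0.6 and holds it there; at the grip point some 4 to 8 N start the handle, falling to nothing at dead centre; then it snaps on by itself
- right_pivot (a point): hinge axis of the right (-y side) toggle clamp, 112 mm above the work surface, midway across it; fixed. Its steel bracket, top 120 mm above the work surface, sits on a wooden block 56 x 60 x 78 mm high. Own x is level and points from the clamp over the shelf (the way the handle has to be pushed), own y is the hinge axis, z is up
- right_grip (a point): centre of a point on the right clamp's red handle, 70 mm from the pivot along the handle. The red grip is 26 mm wide (along the hinge), 14 mm thick, runs from 32 to 100 mm from the pivot. The rubber-tipped clamp arm, 75 mm long, is one piece with the handle and lies on its far (+x) side
- right_lever (a joint): angle of the right handle, rad: 0 open (handle leans 0.6 from upright to the pivot's -x, arm raised), about 0.6 upright = dead centre, 1.2 clamped (handle leans 0.6 to +x, arm level on the shelf). An over-centre spring drives it to 0 or 1.2 from either side of 0.6 and holds it there; at the grip point some 4 to 8 N start the handle, falling to nothing at dead centre; then it snaps on by itself
- thermometer: white round dial room thermometer, 92 mm across, 18 mm thick, standing on edge on a foot 50 x 80 mm; 100 mm tall in all; dial looks along its own +x; loose, stands on the shelf; origin at the centre of its underside, z up
- egg_timer: green plastic egg timer, 66 mm across, 57 mm tall, with a knob bar on top; loose, stands on the shelf; origin at the centre of its underside, z up
- spice_jar: small closed amber glass jar with a steel cap, 46 mm across, 95 mm tall; loose, stands on the shelf; origin at the centre of its underside, z up
- pill_crusher: stainless steel pill crusher, an upright cylinder with a ribbed cap, 44 mm across, 72 mm tall; loose, stands on the shelf; origin at the centre of its underside, z up
Not all that is in view belongs to the job. What is shaped like the part that bears right_pivot but blue is not meant.

How it is judged:
By the outcome, as a careful person would: the job done as asked, in the order asked, and still so for the second after the job is handed in, with the robot touching nothing.
It also fails if it takes over 48 s, if anything falls off the work surface, if the arm or the gripper's body presses on something with over 40 N, if the wrist force passes 120 N, or if a joint passes its speed limit or range.

## Robot

A 6-joint arm with a two-finger parallel gripper is mounted at the origin on the work surface. World frame = base frame: x ahead of the robot, y to its left, z up, the work surface at z = 0. Lengths are in m, angles in rad, forces in N, time in s.
With the tool pointing down it reaches from about 0.375 to 0.925 m from the base axis. Payload 5.7 kg.
Tool frame: the origin (TCP) lies midway between the tips of the shut fingers; the grasp point (between the pads) lies 19 mm behind it; z points along the fingers, y is the line along which they close (so a half turn about z gives the same grasp; the last joint's range is limited). The gripper opens to 88 mm and grips with 3 to 60 N. Pads are 20 mm wide; open, the fingers measure 115 mm over their backs; the gripper's body (75 mm by 178 mm) begins 61 mm behind the grasp point.
Start: joints at [-1.377, 0.359, 1.51, -0, 1.272, -0.115], TCP at [0.182, -0.572, 0.223] pointing down, gripper open.
Joint ranges: [-2.97, 2.97], [-1.01, 2.36], [0.21, 2.38], [-0.96, 4.11], [0.2, 2.71], [-2.98, 2.98]. Speed limits (rad/s): [2.39, 2.39, 3.14, 3.14, 3.14, 3.14].

## Interface

Orientations are given as a unit quaternion [x, y, z, w].
In Python, from bench import move_ptp, servo_line, goto_joints, move_gripper, sleep, inverse_kinematics, capture, PlanningError, close_job, spot_in, silhouettes, current_clock, current_joint_pos, current_qvel, current_joint_torque, current_position, current_orientation, current_force, current_torque, current_finger_gap, current_grip_force gives the robot as it stands. Calls block until the motion is done:
- move_ptp(position, orientation): joint-space move of the TCP to a pose.
- servo_line(position, orientation=None, rate=0.15, contact_N=None): straight line of the TCP; orientation=None keeps the orientation; rate is the mean speed in m/s. With contact_N (N) it stops when the force on the tool has changed by that much, and returns True; else False.
- goto_joints(angles): joint-space move.
- move_gripper(opening): finger opening in m; the grip force is fixed at half the most; returns when the fingers have stopped.
- sleep(seconds).
- inverse_kinematics(position, orientation): joint angles nearest the present ones, or None.
- capture(name): name is "scene" or "top"; returns a dict with "image" (420x560x3 uint8, blue, green, red), "range_z" (420x560 float32, m along the optical axis (not along the pixel's ray), 0 where there is no reading), "intrinsics" (3x3 intrinsics, pixels), "R" (3x3) and "t" (3): a world point X has camera coordinates R X + t. Camera axes: x right, y down, z forward; pixel columns grow to the right and rows downward; lengths in m; the calibration is good to about 2 mm. A picture is of the moment at which its call begins.
A pose or a line that the arm cannot do raises PlanningError and nothing moves.
- close_job(): hands the job in; it is judged then, once.
Trained networks look in the newest picture that a camera, given by its name, has taken for a name from the list of things; names that differ only in an ending like _2 or _b are one class to them, and where a whole thing is asked for, a point or a joint stands for the part that bears it (a point fixed in the world has none). Each returns a list of dicts, best first, with "conf" (0 to 1); they miss things now and then, are a little off and sometimes report something else, mostly with a low value. They report only what shows in the picture. A call takes as long as a camera call. They do not tell look-alikes from the thing itself.
- spot_in(camera, query): "xy" ([column, row] in pixels, amid what is visible of it).
- silhouettes(camera, query): "region" (420x560 bool, what is visible of it) and "xy" ([column, row] in pixels, amid what is visible of it).
Readings, each from a call of its own:
- current_clock(): time.
- current_joint_pos(): joint angles.
- current_qvel(): joint speeds.
- current_joint_torque(): joint torques, N m.
- current_position(): TCP position.
- current_orientation(): TCP orientation.
- current_force(): force on the tool from outside, world axes, zero at the start.
- current_torque(): the same for the moment, N m.
- current_finger_gap(): finger opening in m.
- current_grip_force(): force on a finger pad.
Only numpy, scipy, OpenCV 4.12 (cv2) and the standard library are available. Lean on these libraries where they do the work, as an engineer would, in place of code of your own. Each camera call takes 0.05 s, during which the arm holds its last target. There are 200 camera calls.

## Working session

There is one attempt and no reset: what is moved stays moved. The work goes in short steps, each a Python script; the robot and the scene stay as the last script left them, time stands still between calls to the robot, and variables do not carry over. Pictures are saved under pics/ and viewed, at most 10 in all, crops included, and the job is handed in when it is done.

```bash
mkdir -p pics
cat > h.py <<'E'
from bench import *
import numpy as np, cv2
def world(c,m):
    v,u=np.nonzero(m&(c["range_z"]>0)); z=c["range_z"][v,u]
    P=np.linalg.inv(c["intrinsics"])@np.vstack([u*z,v*z,z])
    return (c["R"].T@(P-c["t"][:,None])).T
E
python3 - <<'E'
from h import *
for n in("scene","top"):
    c=capture(n); cv2.imwrite(f"pics/{n}0.png",c["image"])
    np.savez(n+"0.npz",**c)
    print(n,"cam",-c["R"].T@c["t"])
    for q in("left_grip","right_grip","left_lever","board","thermometer","egg_timer","spice_jar","pill_crusher"):
        for s in silhouettes(n,q)[:4]:
            P=world(c,s["region"])
            print(q,round(s["conf"],2),np.round(s["xy"]),len(P),np.round(np.median(P,0),3) if len(P) else "",np.round(np.percentile(P,[3,97],axis=0),3).tolist() if len(P) else "")
print(current_clock())
E
```

```text
scene cam [ 1.05805773 -0.3466971   0.90379725]
left_grip 0.95 [331. 149.] 587 [0.553 0.118 0.168] [[0.518, 0.103, 0.115], [0.622, 0.14, 0.197]]
right_grip 0.83 [249. 141.] 621 [ 0.429 -0.026  0.166] [[0.317, -0.039, 0.001], [0.5, 0.027, 0.197]]
right_grip 0.74 [131. 178.] 663 [ 0.389 -0.295  0.17 ] [[0.359, -0.323, 0.118], [0.456, -0.274, 0.197]]
right_grip 0.69 [209. 188.] 629 [ 0.504 -0.168  0.17 ] [[0.429, -0.179, 0.002], [0.579, -0.148, 0.197]]
left_lever 0.65 [328. 148.] 583 [0.555 0.118 0.168] [[0.521, 0.103, 0.118], [0.623, 0.137, 0.197]]
board 0.72 [286. 247.] 16986 [ 0.686 -0.095  0.083] [[0.564, -0.317, 0.078], [0.786, 0.208, 0.086]]
board 0.33 [331. 217.] 1448 [0.698 0.013 0.135] [[0.672, -0.02, 0.084], [0.719, 0.053, 0.18]]
thermometer 0.85 [331. 222.] 1461 [0.698 0.014 0.134] [[0.67, -0.02, 0.084], [0.72, 0.054, 0.18]]
spice_jar 0.84 [268. 245.] 754 [ 0.692 -0.131  0.154] [[0.667, -0.146, 0.093], [0.703, -0.108, 0.178]]
pill_crusher 0.86 [214. 275.] 674 [ 0.676 -0.254  0.147] [[0.651, -0.272, 0.084], [0.687, -0.233, 0.155]]
top cam [ 0.42932459 -0.02438129  1.37190524]

[... 511 characters left out ...]
t_lever 0.64 [207. 166.] 507 [0.705 0.144 0.122] [[0.68, 0.118, 0.099], [0.735, 0.173, 0.137]]
board 0.69 [285. 188.] 13316 [ 0.663 -0.06   0.082] [[0.565, -0.311, 0.077], [0.782, 0.212, 0.087]]
thermometer 0.76 [253. 178.] 638 [0.682 0.02  0.142] [[0.661, -0.018, 0.085], [0.704, 0.059, 0.18]]
egg_timer 0.95 [206. 168.] 499 [0.705 0.143 0.122] [[0.68, 0.118, 0.101], [0.736, 0.172, 0.138]]
egg_timer 0.34 [252. 177.] 645 [0.683 0.023 0.144] [[0.661, -0.016, 0.084], [0.706, 0.06, 0.18]]
spice_jar 0.66 [310. 179.] 335 [ 0.672 -0.121  0.173] [[0.658, -0.14, 0.095], [0.695, -0.103, 0.179]]
pill_crusher 0.58 [360. 188.] 287 [ 0.66  -0.245  0.149] [[0.645, -0.265, 0.096], [0.682, -0.229, 0.155]]
0.9
```

View pics/scene0.png

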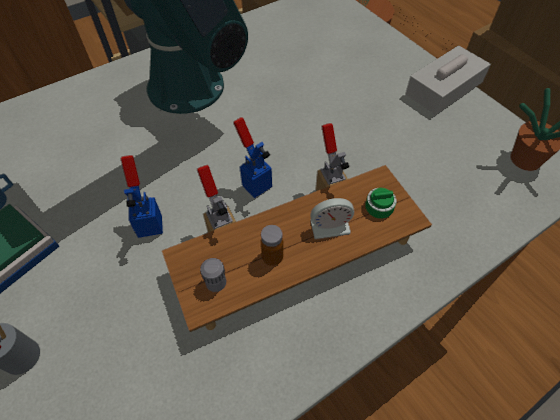

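Run:
```python
import cv2
i=cv2.imread("pics/top0.png")[120:350,150:450]
cv2.imwrite("pics/crop_top.png",cv2.resize(i,None,fx=2.5,fy=2.5,interpolation=cv2.INTER_CUBIC))
```

```text
(no output)
```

View pics/crop_top.png

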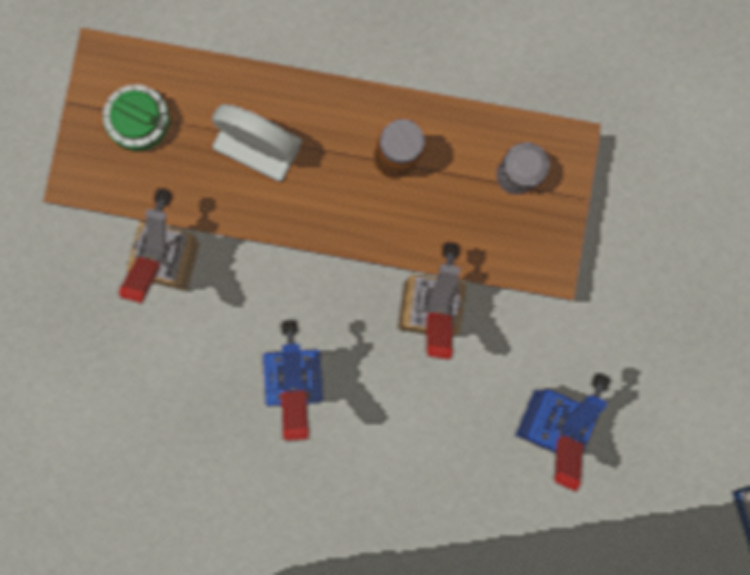

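The real clamps have a grey steel bracket on a wooden block. In the scene picture these are left (331,149) and right (209,188), which is top-crop (150,245) and (437,310). The look-alikes are the blue clamps at scene (249,141) and (131,178), which I reject. The crop confirms the choice: only the two on wooden blocks stand at the board's edge.

Run:
```python
from h import *
seed={"L":(.555,.119),"R":(.51,-.167)}
for k,s in seed.items():
  for n in("scene","top"):
    c=np.load(n+"0.npz"); c={a:c[a] for a in c}
    b,g,r=[c["image"][...,i].astype(int) for i in range(3)]
    A=world(c,np.ones(b.shape,bool)); 
    v=(c["range_z"]>0); red=((r>110)&(g<70)&(b<70))[v]; dark=(np.maximum(r,np.maximum(g,b))<75)[v]
    near=np.hypot(A[:,0]-s[0]-.03,A[:,1]-s[1]-.01)<.1
    R=A[red&near&(A[:,2]>.125)]
    m=R.mean(0); d=np.linalg.svd(R-m)[2][0]; d*=np.sign(d[2])
    T=A[dark&near&(A[:,2]>.15)&(A[:,0]>s[0]+.03)]; t=np.median(T,0) if len(T) else m*np.nan
    print(k,n,len(R),"red",np.round(m,3),"axis",np.round(d,2),"yaw",round(np.arctan2(-d[1],-d[0]),3),"tip",len(T),np.round(t,3),"yaw2",round(np.arctan2(*(t-m)[[1,0]]),3))
c=np.load("top0.npz");c={a:c[a] for a in c}
A=world(c,np.ones((420,560),bool));im=c["image"][c["range_z"]>0].astype(int)
m=(abs(A[:,2]-.082)<.004)&(im[:,2]>im[:,0]+40)&(A[:,0]>.53)
print("board",cv2.minAreaRect(A[m][:,:2].astype(np.float32)))
```

```text
L scene 28 red [0.529 0.131 0.192] axis [-0.59 -0.19  0.78] yaw 0.319 tip 99 [0.612 0.106 0.169] yaw2 -0.283
L top 136 red [0.537 0.129 0.178] axis [-0.61  0.1   0.79] yaw -0.156 tip 31 [0.619 0.108 0.17 ] yaw2 -0.248
R scene 74 red [ 0.485 -0.158  0.188] axis [-0.59 -0.08  0.81] yaw 0.131 tip 110 [ 0.571 -0.174  0.17 ] yaw2 -0.188
R top 154 red [ 0.491 -0.16   0.178] axis [-0.61  0.04  0.79] yaw -0.061 tip 31 [ 0.574 -0.172  0.17 ] yaw2 -0.145
board ((0.6819413304328918, 0.18269413709640503), (1.0205724239349365, 0.24718740582466125), 80.99066162109375)
```

```bash
cat >> h.py <<'E'
from scipy.spatial.transform import Rotation as Ro
def quat(yaw):
    c,s=np.cos(yaw),np.sin(yaw)
    best=None
    for k in(1,-1):
        q=Ro.from_matrix(np.array([[c*k,s*k,0],[s*k,-c*k,0],[0,0,-1]])).as_quat()
        j=inverse_kinematics([.5,0,.28],q)
        if j is not None and (best is None or abs(j[5])<best[0]): best=(abs(j[5]),q)
    return best[1]
def push(piv,yaw,end=.012,z=.168):
    q=quat(yaw); d=np.array([np.cos(yaw),np.sin(yaw)])
    P=lambda a,h:[*(np.array(piv)+a*d),h]
    move_ptp(P(-.115,.30),q); servo_line(P(-.115,z),rate=.15)
    print("at",np.round(current_position(),3),current_clock())
    for a in np.linspace(-.08,end,5):
        servo_line(P(a,z),rate=.08); print(round(a,3),np.round(current_force(),1))
    servo_line(P(end-.04,z),rate=.15); servo_line(P(end-.05,.30),rate=.2); print(current_clock())
E
python3 - <<'E'
from h import *
move_gripper(0)
push((.535,-.167),-.13)
move_ptp([.40,-.1,.33],quat(-.13))
c=capture("scene");cv2.imwrite("pics/s1.png",cv2.resize(c["image"][90:330,80:440],None,fx=2,fy=2))
print(current_clock())
E
```

```text
at [ 0.422 -0.153  0.169] 5.0583
-0.08 [-2.3 -1.  -1.2]
-0.057 [-1.3  1.  -0.5]
-0.034 [ 0.2 -0.5  0.5]
-0.011 [-0.4 -0.5 -0. ]
0.012 [-1.   0.6  1.9]
8.6417
9.2417
```

View pics/s1.png

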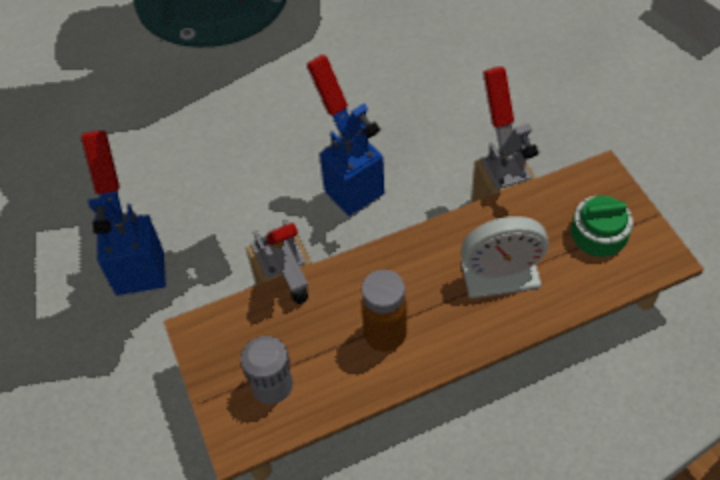

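The right clamp is over: at crop (285,265) the handle leans to the board and the rubber tip lies on it. The objects stand undisturbed. Next is the left clamp, still open at crop (500,110).

Run:
```python
from h import *
push((.582,.119),-.2)
move_ptp([.40,-.02,.35],quat(-.13))
c=capture("scene");cv2.imwrite("pics/s2.png",cv2.resize(c["image"][90:330,80:440],None,fx=2,fy=2))
for q in("thermometer","egg_timer","spice_jar","pill_crusher"):
    for s in silhouettes("scene",q)[:1]: print(q,np.round(np.median(world(c,s["region"]),0),3))
print(current_clock())
```

```text
at [0.47  0.142 0.169] 12.4167
-0.08 [-1.7  1.9 -1.8]
-0.057 [-1.3  0.4 -0.4]
-0.034 [0.2 0.  0.6]
-0.011 [0.7 0.2 0. ]
0.012 [-4.1  1.7  2.1]
16.0
thermometer [0.698 0.014 0.135]
egg_timer [0.72  0.134 0.12 ]
spice_jar [ 0.692 -0.13   0.151]
pill_crusher [ 0.677 -0.253  0.148]
18.5833
```

View pics/s2.png

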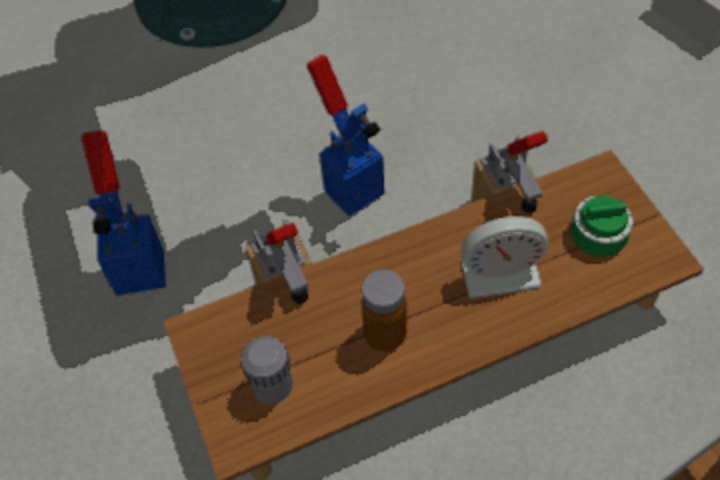

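The left clamp now lies over too, with its tip at crop (528,203), but its handle shows longer than the right one. I'll check the heights numerically before handing in.

Run:
```python
from h import *
for n in("scene","top"):
  c=capture(n); im=c["image"].astype(int); v=c["range_z"]>0
  A=world(c,v|True); p=im[v]
  for k,s in{"L":(.60,.115),"R":(.555,-.17)}.items():
    near=np.hypot(A[:,0]-s[0]-.015,A[:,1]-s[1])<.08
    R=A[near&(p[:,2]>90)&(p[:,1]<60)&(p[:,0]<60)&(A[:,2]>.12)]
    T=A[near&(p.max(1)<60)&(A[:,2]>.088)&(A[:,2]<.2)&(A[:,0]>s[0]+.02)]
    print(n,k,len(R),np.round(np.percentile(R,[5,50,95],axis=0),3).tolist(),"tip",len(T),np.round(np.median(T,0),3) if len(T) else "")
  if n=="top": cv2.imwrite("pics/t2.png",cv2.resize(c["image"][120:350,150:450],None,fx=2.5,fy=2.5))
```

```text
scene L 54 [[0.623, 0.097, 0.191], [0.628, 0.105, 0.195], [0.633, 0.115, 0.199]] tip 55 [0.641 0.101 0.094]
scene R 69 [[0.58, -0.186, 0.192], [0.584, -0.175, 0.196], [0.588, -0.165, 0.199]] tip 48 [ 0.596 -0.179  0.094]
top L 191 [[0.592, 0.1, 0.149], [0.609, 0.111, 0.176], [0.628, 0.122, 0.198]] tip 0 
top R 208 [[0.546, -0.182, 0.149], [0.565, -0.171, 0.177], [0.585, -0.16, 0.197]] tip 0
```

View pics/t2.png

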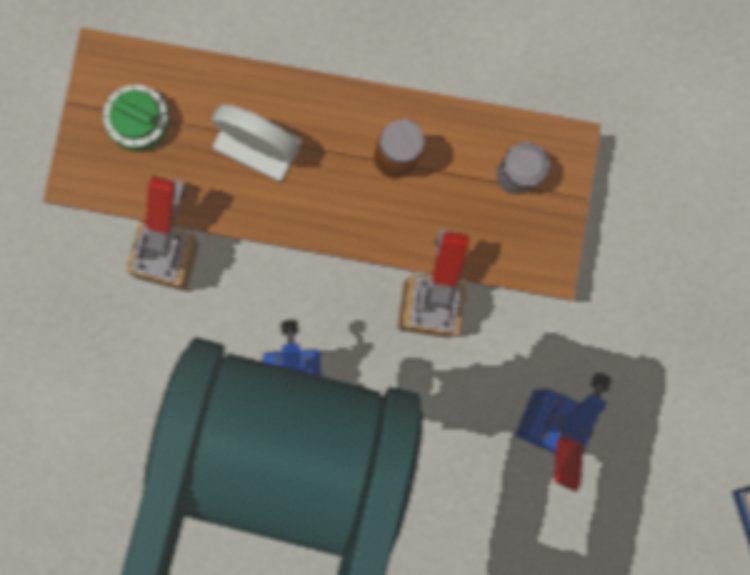

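Both handles (crop (160,205) and (450,258)) lean over the board at matching heights: handle ends at about 0.195 m, tips at about 0.094 m. The shelf items are where they were, and the robot is clear.

```bash
python3 -c "
from bench import *
print(close_job())"
```

```text
the job is handed in; nothing more can be done
None
```

Both toggle clamps are snapped over with their arms down on the board, the four shelf items stand where they were, and the job is handed in at about 19 s of the 48 s allowed; no verdict came back.

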